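# Pull the snug cup off the flask and hang it to dry

## Robot

A 6-joint arm with a two-finger parallel gripper is mounted at the origin on the work surface. World frame = base frame: x ahead of the robot, y to its left, z up, the work surface at z = 0. Lengths are in mm, angles in rad, forces in N, time in s.
With the tool pointing down it reaches from about 350 to 775 mm from the base axis. Payload 7.3 kg.
Tool frame: the origin (TCP) lies at the centre of the arm's flange, where the gripper is bolted on; the fingertips stand 178 mm ahead of it and the grasp point (between the pads) lies 159 mm ahead of it; z points along the fingers, y is the line along which they close (so a half turn about z gives the same grasp; the last joint's range is limited). The gripper opens to 92 mm and grips with 3 to 60 N. Pads are 19 mm wide; open, the fingers measure 130 mm over their backs; the gripper's body (75 mm by 190 mm) begins 47 mm behind the grasp point.
Start: joints at [-1.348, 0.342, 1.524, -0, 1.275, -0.146], TCP at [189.28, -489.695, 404.741] pointing down, gripper open.
Joint ranges: [-2.53, 2.53], [-0.77, 2.02], [0.04, 2.7], [-1, 4.14], [0.28, 2.66], [-3.11, 3.11]. Speed limits (rad/s): [2.57, 2.57, 3.14, 3.14, 3.14, 3.14].

## Interface

Orientations are given as [roll, pitch, yaw] about the fixed x, y, z axes, in that order (R = Rz(yaw) Ry(pitch) Rx(roll)).
In Python, from plant import * gives the robot as it stands. The module is installed in compiled form; this text tells all that it offers.
- The arm moves only by the shell command python3 -m inch 'ROWS'. ROWS is JSON, a list of rows, each a list of 5 numbers: the shift along the tool's x, y, z in m, then the turn about the tool's z in rad, then the opening, from 0 (shut) to 1 (fully open). In form: [[tx, ty, tz, spin, claw], ...]. A call has 1 to 8 rows; each row is the pose to reach, as a shift and turn from the pose commanded when the call began, along the tool's axes at that moment; what a row does not reach only later rows make up. A row lasts 1/12 s, in which the tool goes at most 41.7 mm and 7.16 degrees, less where a joint would pass 70% of its speed; a pose out of reach is approached as far as the arm can. A call with a gripper value outside its range is refused whole. The fingers move at their own pace and stop on an object; the grip force is fixed at half the most. Time passes only in rows, so rows that repeat a pose let the fingers close. It gives the time, the measured TCP pose, the force, the opening and the grip force at its end, in the units of the state.
- get_obs(): the state, without advancing time (a new reading comes with each control period).
- capture(name): name is "scene" or "top" or "wrist"; returns a dict with "color" (420x560x3 uint8, red, green, blue), "intrinsics" (3x3 intrinsics, pixels), "pose" (4x4, takes a point from camera to world coordinates). Camera axes: x right, y down, z forward; pixel columns grow to the right and rows downward; lengths in mm; the calibration is good to about 2 mm. The wrist camera is an equidistant fisheye: a pixel r from the principal point sees the ray r / f radians off the axis. A picture is of the moment at which its call begins. There is no depth.
- close_job(): hands the job in; it is judged then, once.
Trained networks look in a picture, given as the dict that the camera call returned (one of the last four; its "shot" number tells which), for a name from the list of things; names that differ only in an ending like _2 or _b are one class to them, and where a whole thing is asked for, a point or a joint stands for the part that bears it (a point fixed in the world has none). Each returns a list of dicts, best first, with "conf" (0 to 1); they miss things now and then, are a little off and sometimes report something else, mostly with a low value. They report only what shows in the picture. A call takes as long as a camera call. They do not tell look-alikes from the thing itself.
- look_for(picture, target): "rect" ([centre column, centre row, width, height] in pixels, round what is visible of it).
- trace(picture, target): "pixels" (420x560 bool, what is visible of it) and "rect" ([centre column, centre row, width, height] in pixels, round what is visible of it).
- tip_of(picture, target): "centre" ([column, row] in pixels: a listed point, or the origin of a listed thing).
The state is a dict: "time": time; "joint_positions": joint angles; "dq": joint speeds; "tau": joint torques, N m; "tool_pos": TCP position; "tcp_rot": TCP orientation; "contact_force": force on the tool from outside, world axes, zero at the start; "moment": the same for the moment, N m; "grip_width": finger opening in mm; "finger_force": force on a finger pad.
Only numpy, scipy, OpenCV 4.12 (cv2) and the standard library are available. Lean on these libraries where they do the work, as an engineer would, in place of code of your own. Each camera call takes 0.05 s, during which the arm holds its last target. There are 200 camera calls.

## Task

Pull the red cup straight off the neck of the black flask (it snaps over two stiff spring balls), feeling your way so that the flask is not dragged up out of its strap. Then turn the cup mouth down and lower it over the white drying peg until you feel it sit fully home, without dropping it or pushing the sprung peg down hard, and let go. Leave the gourd, the burner box, the pen in its rest and the dye pot where they are.

Things in the scene. Friction and masses are not known exactly. Their poses are not given: they have to be found in the camera images.
- rest: fixed brown wooden rest (plank 190 x 110 x 12 mm, sloping bed, grey strap) that holds the flask. Origin on the table straight below the middle of the cup at the start; its +x runs level from the cup towards the flask's foot. The flask's axis rises 30 degrees above level towards the rest's -x, so the cup's closed end points up and to the rest's -x
- flask_seat (a point): centre of the black flask's shoulder, where the cup's mouth starts (127.5 mm high, 28.6 mm to +x of the rest's origin); z points along the neck, out of the flask. Moves with the flask (68 mm thick, 165 mm long below here). The steel neck inside the cup is 45.6 mm thick, 34 mm long, with a sprung ball on its left and right sides (rest's y)
- flask (a joint): how far (m) the flask has been dragged up along its axis out of the strap; 0 at the start, against its heel board. The strap holds it by friction with about 30 N; the catches of the cup give way at about two thirds of that in a straight pull
- cup: loose red plastic cup, plain cylinder of 62 mm diameter and 66 mm length, about 90 g, black disc on its closed end, mouth of 48 mm, 61 mm deep inside. Origin in the middle of its mouth, z along its axis from mouth to closed end (z points up when it hangs mouth down). At the start it is pushed home over the flask's neck
- cup_inner (a point): middle of the inner face of the cup's closed end, 61 mm from its mouth along the cup's z
- stand: fixed drying stand: dark wooden disc, 110 mm wide, 12 mm thick, origin under its middle on the table; in the middle a steel socket (30 mm wide, 42 mm high) and an upright white peg on a telescopic stem. Flat top of the peg (24 mm wide) at 92 to 122 mm above the table, set differently each time and not reported; below it the head is 38 mm thick and 20 mm long, the stem 18 mm
- gourd: bystander: loose yellow-brown bottle gourd, upright, 104 mm wide, 195 mm high with a red stem; origin under its middle
- station: bystander: loose black burner box, 130 x 100 x 80 mm; origin under its middle
- penrest: bystander: loose black rest, 70 x 50 mm, with a grey burning pen on it along its x, 130 mm long and 60 mm high in all; origin under its middle
- dyepot: bystander: loose amber jar with a black cap, 48 mm in diameter, 62 mm high; origin under its middle
- peg (a joint): how far (m) the peg is pushed down on its spring: 0 when free, 3 N per mm; more than 5 mm (15 N) is pressing hard. A cup fully home has the inside of its closed end on the peg's flat top, its mouth 61 mm below that top
There are look-alikes about, which are no part of the job. Leave any blue or yellow look-alike of the stand alone. There is more than one size of the cup; the job needs the larger.

How it is judged (in metres and radians):
On the way, in this order (a step that is already met when the one before it is completed fails the run):
1. the cup is clear of the flask's neck: its mouth more than 45 mm from the flask's shoulder (distance between cup and flask_seat above 0.045 m), for 0.1 s.
2. lowered, not dropped: the cup bears on the peg, mouth down, while the fingers still hold it, its closed end within 12 mm of the peg's axis, mouth 22 to 68 mm above the table, within 0.2 rad of upright (contact force between cup and stand above 0.1 N and horizontal distance between cup_inner and stand below 0.012 m and height (world z) of cup between 0.022 and 0.068 m and contact force between the fingers and cup above 0.5 N and angle between cup's own z axis and vertical below 0.2 rad), for 0.1 s.
At the end, for the whole second after the job is handed in: the cup hangs at rest, mouth down on the peg: it bears on the peg, its closed end within 12 mm of the peg's axis, its mouth 22 to 68 mm above the table, its axis within 0.15 rad of vertical; the flask has been dragged less than 12 mm along its strap (contact force between cup and stand above 0.1 N and horizontal distance between cup_inner and stand below 0.012 m and height (world z) of cup between 0.022 and 0.068 m and angle between cup's own z axis and vertical below 0.15 rad and linear speed of cup below 0.02 m/s and value of joint flask below 0.012 m); the robot touches nothing.
It fails at once if the flask is dragged 12 mm or more up out of its strap (value of joint flask above 0.012 m).
It fails at once if the sprung peg is pushed down more than 5 mm (15 N) (value of joint peg above 0.005 m).
It fails at once if the gourd, burner box, pen rest or dye pot is moved more than 25 mm or tipped (distance of any of gourd, station, penrest, dyepot from where it was at the start of the episode above 0.025 m or angle between any of gourd, station, penrest, dyepot's own z axis and vertical above 0.35 rad).
It also fails if it takes over 56 s, if anything falls off the work surface, if the arm or the gripper's body presses on something with over 40 N, if the wrist force passes 120 N, or if a joint passes its speed limit or range.

## Working session

There is one attempt and no reset: what is moved stays moved. The work goes in short steps, Python scripts to look and compute and a shell command to move; the robot and the scene stay as the last step left them, time stands still between calls to the robot, and variables do not carry over. Pictures are saved under pics/ and viewed, at most 10 in all, crops included, and the job is handed in when it is done.

```bash
mkdir -p pics; cat > h.py <<'E'
from plant import *
import numpy as np, cv2
from scipy.spatial.transform import Rotation as R
def save(p,n): cv2.imwrite('pics/'+n,p["color"][:,:,::-1])
def ray(p,px):
    K=np.array(p["intrinsics"]);T=np.array(p["pose"])
    d=np.linalg.inv(K)@[px[0],px[1],1]
    return T[:3,3],T[:3,:3]@d
def atz(p,px,z):
    o,d=ray(p,px); return o+d*(z-o[2])/d[2]
def proj(p,X):
    K=np.array(p["intrinsics"]);T=np.array(p["pose"])
    c=T[:3,:3].T@(np.array(X,float)-T[:3,3]); q=K@c; return q[:2]/q[2]
def tri(obs):
    A=np.zeros((3,3));b=np.zeros(3)
    for p,px in obs:
        o,d=ray(p,px);d=d/np.linalg.norm(d);M=np.eye(3)-np.outer(d,d);A+=M;b+=M@o
    return np.linalg.solve(A,b)
E
python3 - <<'E'
from h import *
o=get_obs();print(o)
ps={n:capture(n) for n in("scene","top")}
for n,p in ps.items():
    save(p,n+'0.png');print(n,np.round(p["pose"],3).tolist(),np.round(p["intrinsics"],1).tolist())
    for t in("cup","flask_seat","rest","stand","cup_inner","gourd","station","penrest","dyepot"):
        print(n,t,[(np.round(r["centre"],1).tolist(),round(r["conf"],2)) for r in tip_of(p,t)[:4]],[(np.round(r["rect"]).tolist(),round(r["conf"],2)) for r in look_for(p,t)[:4]])
cv2.imwrite('pics/both.png',cv2.resize(np.vstack([ps["scene"]["color"],ps["top"]["color"]])[:,:,::-1],(400,600)))
E
```

```text
{'time': 0.0, 'joint_positions': array([-1.34801555e+00,  3.42683455e-01,  1.52503110e+00, -3.62868788e-05,
        1.27539908e+00, -1.46012924e-01]), 'dq': array([-4.67138728e-04,  2.14084027e-04, -4.25952338e-05,  8.67591451e-04,
        5.10300990e-04, -3.33251283e-04]), 'tau': array([ 2.11041042e-03, -4.31237304e+01, -2.44223160e+01,  7.19958334e-02,
        5.57671837e-02, -1.16507103e-04]), 'tool_pos': array([ 189.23447471, -489.55152623,  404.06022651]), 'tcp_rot': array([-3.14008281e+00, -1.86964449e-04,  3.68804153e-01]), 'contact_force': array([-0.24847864, -1.15055574,  0.11960173]), 'moment': array([ 0.01454376, -0.0107433 , -0.04773558]), 'finger_force': 0.0, 'grip_width': 91.66914304865057}
scene [[-0.61, 0.648, -0.457, 1233.103], [0.793, 0.488, -0.366, 535.33], [-0.014, -0.585, -0.811, 1260.121], [0.0, 0.0, 0.0, 1.0]] [[532.2, 0.0, 277.9], [0.0, 532.2, 207.5], [0.0, 0.0, 1.0]]
scene cup [([345.6, 241.7], 0.9), ([395.7, 272.5], 0.55)] [([355.0, 232.0, 35.0, 39.0], 0.92), ([388.0, 276.0, 23.0, 25.0], 0.74)]
scene flask_seat [([343.9, 239.4], 0.9)] [([326.0, 268.0, 60.0, 
[... 1385 characters left out ...]
208.9, 233.0], 0.59), ([380.1, 250.1], 0.55)] [([334.0, 235.0, 37.0, 31.0], 0.73), ([384.0, 250.0, 36.0, 34.0], 0.67), ([335.0, 278.0, 33.0, 36.0], 0.59)]
top cup_inner [([205.2, 235.6], 0.77), ([183.2, 227.4], 0.55)] [([181.0, 235.0, 18.0, 21.0], 0.7), ([210.0, 225.0, 28.0, 27.0], 0.63)]
top gourd [([284.0, 171.6], 0.9)] [([210.0, 226.0, 26.0, 29.0], 0.67), ([284.0, 170.0, 35.0, 33.0], 0.61)]
top station [([143.3, 205.0], 0.56), ([280.6, 272.8], 0.51), ([329.7, 232.7], 0.49)] [([140.0, 204.0, 44.0, 52.0], 0.56), ([217.0, 192.0, 30.0, 46.0], 0.34)]
top penrest [([280.3, 272.4], 0.82)] [([279.0, 271.0, 21.0, 41.0], 0.89)]
top dyepot [([418.7, 206.5], 0.69)] [([427.0, 206.0, 21.0, 15.0], 0.8)]
```

```bash
python3 - <<'E'
import cv2,numpy as np
s=cv2.imread('pics/scene0.png')[100:400,100:480]; t=cv2.imread('pics/top0.png')[130:310,100:460]
s=cv2.resize(s,(760,600),interpolation=2);cv2.imwrite('pics/s_c.png',s)
cv2.imwrite('pics/t_c.png',cv2.resize(t,(800,400),interpolation=2))
from h import *
S=capture("scene");T=capture("top")
def t3(n,a,b):
    X=tri([(S,a),(T,b)]);print(n,X.round(1),(proj(S,X)-a).round(1),(proj(T,X)-b).round(1))
t3("cup",(345.6,241.7),(210.4,218.6));t3("inner",(361,221.3),(205.2,235.6));t3("seat",(343.9,239.4),(212.7,213.7));t3("rest",(348.4,260.1),(217.4,231.))
t3("small",(395.7,272.5),(180.6,240.3))
for n,a,b in(("standA",(240.7,188.3),(333.3,278)),("standB",(240.7,188.3),(331.7,234.8)),("C",(272.6,160.5),(333.3,278)),("D",(212.1,154),(380.1,250.1)),("gourd",(238.2,262.1),(284,171.6)),("station",(417.2,337.9),(143.3,205)),("pen",(315.9,192.4),(280.3,272.4)),("dye",(149.6,163.5),(418.7,206.5))):
    print(n,atz(S,a,0).round(0),atz(T,b,0).round(0))
E
```

```text
cup [574.2 225.8 125.4] [1.2 0. ] [ 0.9 -0.5]
inner [519.6 233.2 158.7] [1.5 0. ] [ 1.1 -0.7]
seat [584.  220.  143.2] [-0.6 -0. ] [-0.4  0.3]
rest [5.487e+02 2.270e+02 5.000e-01] [-0.2 -0. ] [-0.2  0.1]
small [515.2 348.   15.2] [-1.6 -0. ] [-1.1  0.6]
standA [ 534. -166.    0.] [ 393. -155.    0.]
standB [ 534. -166.    0.] [ 535. -154.    0.]
C [ 390. -157.    0.] [ 393. -155.    0.]
D [ 484. -326.    0.] [ 483. -312.    0.]
gourd [734.  -8.   0.] [752.   3.   0.]
station [631. 484.   0.] [638. 479.   0.]
pen [412.  23.   0.] [412.  17.   0.]
dye [ 630. -456.    0.] [ 629. -449.    0.]
```

View pics/s_c.png

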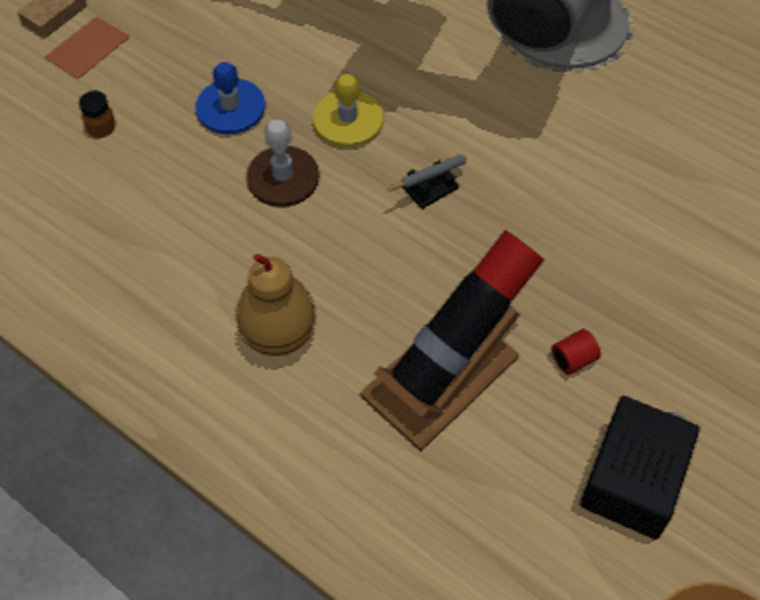

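View pics/t_c.png

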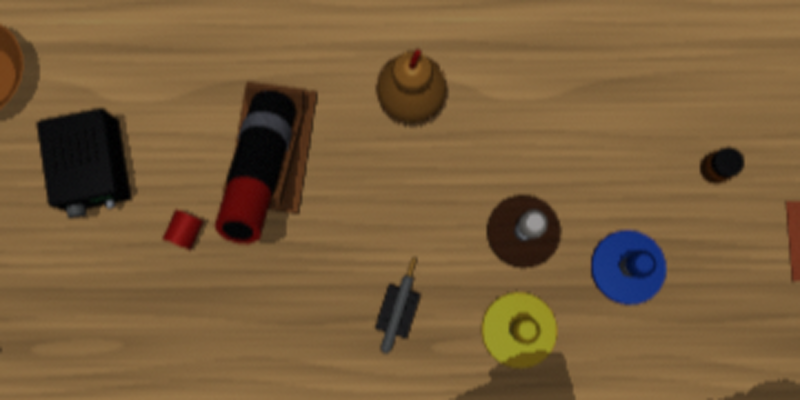

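The scene view shows the big red cup on the flask (crop 508,265), the small red cup lying loose at (577,351), and the real stand (brown disc, white peg) at (282,165). The gourd, pen rest, burner box and dye pot all stand clear of these.

The moves only shift and spin, and the tool points down. I'll test, in free air, what the arm does at the edge of its reach, because that decides how the cup can be turned.

```bash
python3 -m inch '[[0,0,-0.3,0,1],[0,0,-0.3,0,1],[0,0,-0.3,0,1],[0,0,-0.3,0,1],[0,0,-0.3,0,1],[0,0,-0.3,0,1],[0,0,-0.3,0,1],[0,0,-0.3,0,1]]'; python3 -m inch '[[0,0,-0.3,0,1],[0,0,-0.3,0,1],[0,0,-0.3,0,1],[0,0,-0.3,0,1],[0,0,-0.3,0,1],[0,0,-0.3,0,1],[0,0,-0.3,0,1],[0,0,-0.3,0,1]]'; python3 -c "
from h import *
o=get_obs();print(o['joint_positions'],o['tcp_rot'])"
```

```text
time: 2.67
tool_pos: [188.8, -487.3, 711.9]
tcp_rot: [3.13, 0.002, 0.369]
contact_force: [1.4, -1.0, 0.7]
grip_width: 92.0
finger_force: 0.0
time: 3.33
tool_pos: [155.0, -405.4, 860.2]
tcp_rot: [3.125, -0.0, 0.369]
contact_force: [-0.0, -0.1, -0.8]
grip_width: 92.2
finger_force: 0.0
[-1.38368839  0.43202621  0.03651977  0.00689068  2.65694794 -0.17552642] [ 3.12518850e+00 -2.51122610e-04  3.68759416e-01]
```

```bash
python3 - <<'E'
from h import *
S=capture("scene");T=capture("top")
for n,p in(("scene",S),("top",T)):
    for t in("cup","cup_inner","flask_seat","stand","rest"):
        print(n,t,[(np.round(r["centre"],1).tolist(),round(r["conf"],2)) for r in tip_of(p,t)[:4]])
    hsv=cv2.cvtColor(p["color"],cv2.COLOR_RGB2HSV);red=((hsv[...,0]<6)|(hsv[...,0]>174))&(hsv[...,1]>180)&(hsv[...,2]>60)
    k,l,st,c=cv2.connectedComponentsWithStats(red.astype(np.uint8))
    for i in range(1,k):
        if st[i,4]>60: print('red',st[i].tolist(),c[i].round(1))
# peg white blob / stand disc
for n,p in(("scene",S),("top",T)):
    hsv=cv2.cvtColor(p["color"],cv2.COLOR_RGB2HSV);c=proj(p,(534,-160,50)).astype(int)
    w=np.zeros(hsv.shape[:2],bool);w[c[1]-30:c[1]+30,c[0]-30:c[0]+30]=1
    m=(hsv[...,1]<60)&(hsv[...,2]>90)&w; ys,xs=np.nonzero(m);print(n,'peg',xs.min(),xs.max(),ys.min(),ys.max(),xs.mean(),ys.mean(),m.sum())
    m=(hsv[...,2]<95)&w; ys,xs=np.nonzero(m);print(n,'disc',cv2.fitEllipse(cv2.convexHull(np.c_[xs,ys].astype(np.int32))))
E
```

```text
scene cup [([344.0, 242.8], 0.74), ([150.6, 162.7], 0.62), ([397.9, 269.3], 0.61)]
scene cup_inner [([362.7, 223.8], 0.68), ([380.9, 276.9], 0.66), ([347.7, 243.1], 0.27)]
scene flask_seat [([344.4, 241.1], 0.93)]
scene stand [([273.0, 162.7], 0.97), ([241.8, 187.0], 0.86), ([211.8, 154.4], 0.85)]
scene rest [([347.9, 259.6], 0.57)]
red [337, 216, 34, 34, 631] [353.7 232.4]
red [376, 265, 24, 21, 280] [389.3 274.5]
top cup [([210.9, 218.3], 0.63), ([175.2, 238.0], 0.46)]
top cup_inner [([207.1, 233.6], 0.84), ([186.5, 226.6], 0.64)]
top flask_seat [([212.5, 214.4], 0.55)]
top stand [([329.0, 233.7], 0.9), ([335.1, 279.7], 0.81), ([381.4, 251.0], 0.59)]
top rest [([217.5, 229.4], 0.56)]
red [197, 210, 23, 29, 398] [209.  221.8]
red [174, 225, 17, 16, 172] [181.7 232.6]
scene peg 232 270 148 183 238.96621621621622 166.81756756756758 148
scene disc ((240.744384765625, 158.55870056152344), (60.88363265991211, 88.62516021728516), 179.7320556640625)
top peg 335 344 226 236 339.9855072463768 230.1159420289855 69
top disc ((335.18145751953125, 233.74789428710938), (32.58247756958008, 33.44043731689453), 94.33020782470703)
```

```bash
cat >> h.py <<'E'
from scipy.optimize import least_squares
def redbox(p,near,rad=40):
    hsv=cv2.cvtColor(p["color"],cv2.COLOR_RGB2HSV);red=((hsv[...,0]<6)|(hsv[...,0]>174))&(hsv[...,1]>150)&(hsv[...,2]>50)
    k,l,st,c=cv2.connectedComponentsWithStats(red.astype(np.uint8))
    i=min((i for i in range(1,k) if st[i,4]>60),key=lambda i:np.hypot(*(c[i]-near)))
    x,y,w,h=st[i,:4]; return np.array([x-.5,y-.5,x+w-.5,y+h-.5])
def cyl(m,u,L,r):
    u=np.array(u)/np.linalg.norm(u);a=np.cross(u,[.3,.5,.8]);a/=np.linalg.norm(a);b=np.cross(u,a);t=np.linspace(0,6.283,60)[:,None]
    ring=np.array(m)+r*(np.cos(t)*a+np.sin(t)*b);return np.vstack([ring,ring+L*u])
def box(p,P):
    q=np.array([proj(p,X) for X in P]);return np.r_[q.min(0),q.max(0)]
E
python3 - <<'E'
from h import *
S=capture("scene");T=capture("top")
bS=redbox(S,(353.7,232.4));bT=redbox(T,(209,221.8));print(bS,bT)
def geo(v):
    x,y,a=v[:3];e=np.array([np.cos(a),np.sin(a),0])
    seat=np.array([x,y,127.5])+28.6*e;u=-e*np.cos(np.pi/6)+[0,0,.5];return seat,u
pts=[(S,(344.8,242.2),0),(T,(210.6,218.4),0),(S,(361.8,222.5),61),(T,(206.1,234.6),61),(S,(344.1,240.2),0),(T,(212.6,214),0)]
def f(v):
    m,u=geo(v);c=cyl(m,u,66,31)
    r=[box(S,c)-bS,box(T,c)-bT]+[0.3*(proj(p,m+d*u)-q) for p,q,d in pts]
    return np.concatenate(r)
s=least_squares(f,[548,227,-.13],x_scale=[1,1,.01],loss='soft_l1');print(s.x,f(s.x).round(1))
m,u=geo(s.x);print('seat',m,'grasp p32',m+32*u,'u',u)
# stand from disc centre in top & scene & peg
for n,p,pk in(("S",S,(240.9,187.6)),("T",T,(330.4,234.2))): print(n,atz(p,pk,0).round(1))
print('topdisc',atz(T,(335.2,233.7),12).round(1))
for p,n in((S,'S'),(T,'T')):
    print([ (np.round(r["rect"],1).tolist(),round(r["conf"],2)) for r in trace(p,"stand")])
# white peg head
for n,p in(("S",S),("T",T)):
    hsv=cv2.cvtColor(p["color"],cv2.COLOR_RGB2HSV);c=proj(p,(535,-156,90)).astype(int)
    w=np.zeros(hsv.shape[:2],bool);w[c[1]-16:c[1]+14,c[0]-12:c[0]+12]=1
    m=(hsv[...,1]<60)&(hsv[...,2]>120)&w; ys,xs=np.nonzero(m);print(n,c,'peg',xs.min(),xs.max(),ys.min(),ys.max(),xs.mean(),ys.mean(),m.sum())
o=get_obs();print(o['time'],o['tool_pos'],o['tcp_rot'])
cv2.imwrite('pics/peg.png',cv2.resize(np.hstack([S["color"][140:210,205:275],T["color"][200:270,305:375]])[:,:,::-1],(800,400),interpolation=0))
E
```

```text
[336.5 215.5 370.5 249.5] [196.5 209.5 220.5 238.5]
[ 5.52241818e+02  2.28980861e+02 -2.97796800e-02] [-0.8 -0.9  0.7  0.9  0.2 -0.2  0.2  1.1  0.4  0.4 -0.1 -0.8 -0.7  0.2
  0.5 -0.8  0.6  1.  -0.7  0.5]
seat [580.82913744 228.12928756 127.5       ] grasp p32 [553.12861188 228.95444428 143.5       ] u [-0.86564142  0.02578615  0.5       ]
S [ 532.  -167.1    0. ]
T [ 536.7 -149.7    0. ]
topdisc [ 537. -164.   12.]
[([273.4, 155.2, 37.3, 36.8], 0.98), ([214.2, 148.4, 34.3, 35.5], 0.79), ([240.8, 180.4, 37.2, 41.8], 0.74)]
[([333.6, 233.6, 40.1, 32.1], 0.89), ([383.4, 250.6, 39.3, 33.0], 0.67), ([335.1, 278.2, 36.4, 32.8], 0.61)]
S [240 170] peg 234 244 160 180 238.39285714285714 163.55357142857142 56
T [336 231] peg 337 344 226 233 340.4 229.6 50
4.1333 [ 155.27299551 -407.37319041  858.80875512] [ 3.12871164e+00 -9.40445672e-04  3.68742426e-01]
```

View pics/peg.png

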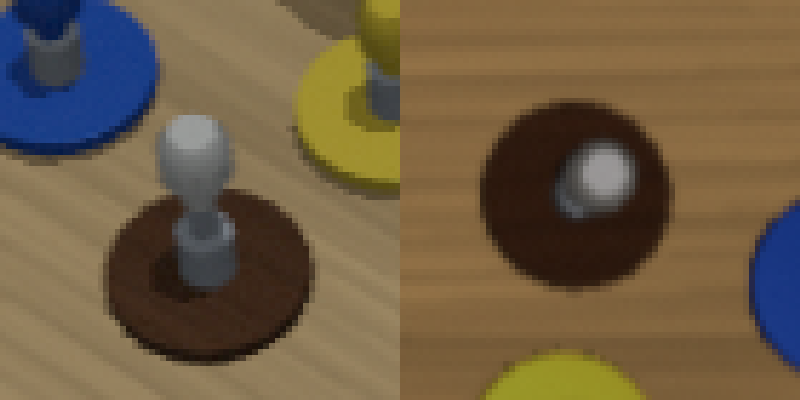

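The crop shows the brown stand with its white peg. The disc centre is at about (241.8,188) in the scene view and (335.6,234) in the top view, which puts it near (536,-165) mm. Next I move above the cup.

```bash
python3 -m inch '[[0.6,-0.45,0.389,0.45,1],[0.6,-0.45,0.389,0.45,1],[0.6,-0.45,0.389,0.45,1],[0.6,-0.45,0.389,0.45,1],[0.6,-0.45,0.389,0.45,1],[0.6,-0.45,0.389,0.45,1],[0.6,-0.45,0.389,0.45,1],[0.6,-0.45,0.389,0.45,1]]'; cat > to.py <<'E'
import sys
from h import *
o=get_obs();x,y,z,yaw=map(float,sys.argv[1:5]);Rm=R.from_euler('xyz',o['tcp_rot'])
print('t',round(o['time'],2),o['tool_pos'].round(1),o['tcp_rot'].round(3),'shift',(Rm.inv().apply(np.array([x,y,z])-o['tool_pos'])/1000).round(4),'spin',round(o['tcp_rot'][2]-yaw,3),'F',o['contact_force'].round(1),'w',round(o['grip_width'],1),'q',o['joint_positions'].round(2))
E
python3 to.py 553 229 480 -0.08
```

```text
time: 4.8
tool_pos: [294.7, -188.8, 724.9]
tcp_rot: [3.13, -0.007, -0.082]
contact_force: [0.8, -1.3, 0.2]
grip_width: 91.6
finger_force: 0.0
t 4.8 [ 294.7 -188.8  724.9] [ 3.13  -0.007 -0.082] shift [ 0.2216 -0.4404  0.2413] spin -0.002 F [ 0.8 -1.3  0.2] w 91.6 q [-0.79 -0.03  1.12 -0.    2.04  0.86]
```

```bash
python3 -m inch '[[0.222,-0.44,0.241,0,1],[0.222,-0.44,0.241,0,1],[0.222,-0.44,0.241,0,1],[0.222,-0.44,0.241,0,1],[0.222,-0.44,0.241,0,1],[0.222,-0.44,0.241,0,1],[0.222,-0.44,0.241,0,1],[0.222,-0.44,0.241,0,1]]'; python3 to.py 553 229 480 -0.08
```

```text
time: 5.47
tool_pos: [451.9, 64.9, 576.4]
tcp_rot: [3.13, -0.007, -0.081]
contact_force: [1.0, -0.3, 0.5]
grip_width: 91.7
finger_force: 0.0
t 5.47 [451.9  64.9 576.4] [ 3.13  -0.007 -0.081] shift [ 0.0869 -0.1728  0.0951] spin -0.001 F [ 1.  -0.3  0.5] w 91.7 q [-0.02  0.13  1.34 -0.01  1.67  1.63]
```

```bash
python3 -m inch '[[0.087,-0.173,0.095,0,1],[0.087,-0.173,0.095,0,1],[0.087,-0.173,0.095,0,1],[0.087,-0.173,0.095,0,1],[0.087,-0.173,0.095,0,1],[0.087,-0.173,0.095,0,1],[0.087,-0.173,0.095,0,1]]'; python3 to.py 553 229 480 -0.08; python3 - <<'E'
from h import *
p=capture("wrist");save(p,'w1.png');print(np.round(p["pose"],3).tolist(),np.round(p["intrinsics"],1).tolist())
for t in("cup","cup_inner","flask_seat","rest"):
    print(t,[(np.round(r["centre"],1).tolist(),round(r["conf"],2)) for r in tip_of(p,t)[:4]])
E
```

```text
time: 6.05
tool_pos: [553.6, 229.0, 477.7]
tcp_rot: [3.129, -0.001, -0.079]
contact_force: [0.3, -0.1, 0.1]
grip_width: 91.7
finger_force: 0.0
t 6.05 [553.6 229.  477.7] [ 3.129e+00 -1.000e-03 -7.900e-02] shift [-0.0005  0.0001 -0.0023] spin 0.001 F [ 0.3 -0.1  0.1] w 91.7 q [ 0.27  0.44  1.17 -0.01  1.53  1.92]
[[-0.079, -0.948, -0.308, 636.447], [-0.997, 0.079, 0.012, 221.338], [0.012, 0.308, -0.951, 458.742], [0.0, 0.0, 0.0, 1.0]] [[325.2, 0.0, 283.0], [0.0, 325.2, 207.4], [0.0, 0.0, 1.0]]
cup [([110.8, 127.9], 0.7), ([277.9, 160.7], 0.65)]
cup_inner [([203.9, 169.1], 0.84), ([279.7, 223.7], 0.61)]
flask_seat [([281.9, 160.2], 0.69), ([507.9, 163.5], 0.53)]
rest []
```

View pics/w1.png

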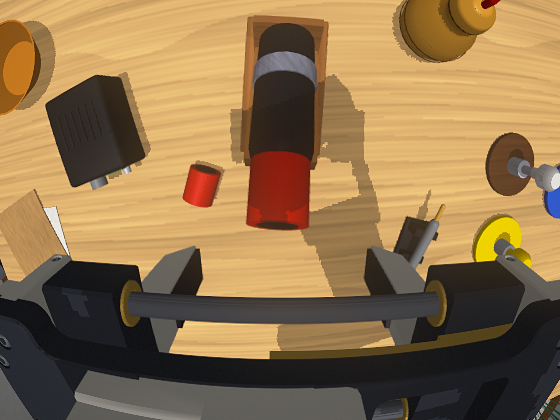

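The wrist view shows the cup at (278,190) in line with the flask, whose foot is at (288,25). The yaw is close to the tool's. I'll refine it with a silhouette fit.

```bash
cat >> h.py <<'E'
def fproj(p,X):
    K=np.array(p["intrinsics"]);T=np.array(p["pose"]);c=(np.atleast_2d(X)-T[:3,3])@T[:3,:3]
    rh=np.hypot(c[:,0],c[:,1]);th=np.arctan2(rh,c[:,2]);return K[:2,2]+(K[0,0]*th/rh)[:,None]*c[:,:2]
def hull(p,P,fish=True):
    q=fproj(p,P) if fish else np.array([proj(p,X) for X in P])
    h=cv2.convexHull((q*16).astype(np.int32));m=np.zeros((420,560),np.uint8);cv2.fillConvexPoly(m,h,1,shift=4);return m>0
E
python3 - <<'E'
from h import *
from scipy.optimize import minimize
p=capture("wrist")
hsv=cv2.cvtColor(p["color"],cv2.COLOR_RGB2HSV);red=((hsv[...,0]<6)|(hsv[...,0]>174))&(hsv[...,1]>150)&(hsv[...,2]>50)
w=np.zeros_like(red);w[140:240,235:325]=1;red=cv2.morphologyEx((red&w).astype(np.uint8),cv2.MORPH_CLOSE,np.ones((9,9)))>0
fl=max(trace(p,"flask_seat"),key=lambda r:r["conf"]);print(fl["rect"],fl["conf"])
fm=fl["pixels"]&~red
def masks(v):
    x,y,a=v;e=np.array([np.cos(a),np.sin(a),0]);s=np.array([x,y,127.5])+28.6*e;u=-e*np.cos(np.pi/6)+[0,0,.5]
    c=hull(p,cyl(s,u,66,31));return c,hull(p,cyl(s-165*u,u,165,34))&~c
iou=lambda a,b:(a&b).sum()/(a|b).sum()
def f(v): c,g=masks(v);return -iou(c,red)-iou(g,fm)
def fc(v): return -iou(masks(v)[0],red)
for fn in(f,fc):
    s=minimize(fn,[552,229,-.08],method='Nelder-Mead',options=dict(initial_simplex=[[552,229,-.08],[558,229,-.08],[552,234,-.08],[552,229,0.]]));print(s.x,s.fun)
ys,xs=np.nonzero(red);print(xs.min(),xs.max(),ys.min(),ys.max())
c,g=masks([552,229,-.08]);ys,xs=np.nonzero(c);print(xs.min(),xs.max(),ys.min(),ys.max())
print(get_obs()['time'])
E
```

```text
[278.1, 93.9, 62.4, 131.4] 0.68
[ 5.50284603e+02  2.29076084e+02 -1.45060232e-01] -1.6955442333281292
[ 5.50254764e+02  2.28328879e+02 -1.36901589e-01] -0.8896285162121538
245 306 152 228
245 307 150 228
6.4
```

```bash
cat > to.py <<'E'
import sys
from h import *
# target of the point 164 mm ahead of the TCP
o=get_obs();x,y,z,yaw=map(float,sys.argv[1:5]);Rm=R.from_euler('xyz',o['tcp_rot']);g=o['tool_pos']+Rm.apply([0,0,164])
print('t',round(o['time'],2),'G',g.round(1),o['tcp_rot'].round(3),'shift',(Rm.inv().apply(np.array([x,y,z])-g)/1000).round(4),'spin',round(o['tcp_rot'][2]-yaw,3),'F',o['contact_force'].round(1),'w',round(o['grip_width'],1),'f',round(o['finger_force'],1))
E
python3 to.py 551.4 228.7 143.5 -0.14
```

```text
t 6.4 G [553.8 224.2 318.4] [ 3.131 -0.009 -0.083] shift [-0.0043 -0.0061  0.1748] spin 0.057 F [-0.6  0.  -0.1] w 91.7 f 0.0
```

```bash
python3 -m inch '[[-0.003,-0.003,0.04,0.057,1],[-0.003,-0.003,0.08,0.057,1],[-0.003,-0.003,0.12,0.057,1],[-0.003,-0.003,0.15,0.057,1],[-0.003,-0.003,0.173,0.057,1],[-0.003,-0.003,0.173,0.057,1],[-0.003,-0.003,0.173,0.057,1]]'; for i in 1 2 3; do python3 to.py 551.4 228.7 143.5 -0.14; done; python3 - <<'E'
from h import *
S=capture("scene");w=capture("wrist");save(S,'s2.png')
cv2.imwrite('pics/g1.png',np.hstack([cv2.resize(S["color"][150:330,260:440],(400,400)),cv2.resize(w["color"][100:400,130:430],(400,400))])[:,:,::-1])
print(np.round(w["pose"],3).tolist())
E
```

```text
time: 6.98
tool_pos: [551.2, 227.9, 308.0]
tcp_rot: [3.13, -0.006, -0.139]
contact_force: [1.3, 0.3, 0.1]
grip_width: 91.8
finger_force: 0.0
t 6.98 G [551.9 225.9 144. ] [ 3.13  -0.006 -0.139] shift [-0.0009 -0.0027  0.0005] spin 0.001 F [1.3 0.3 0.1] w 91.8 f 0.0
t 6.98 G [551.9 225.9 144. ] [ 3.13  -0.006 -0.139] shift [-0.0009 -0.0027  0.0005] spin 0.001 F [1.3 0.3 0.1] w 91.8 f 0.0
t 6.98 G [551.9 225.9 144. ] [ 3.13  -0.006 -0.139] shift [-0.0009 -0.0027  0.0005] spin 0.001 F [1.3 0.3 0.1] w 91.8 f 0.0
[[-0.139, -0.944, -0.299, 634.123], [-0.99, 0.135, 0.033, 215.348], [0.01, 0.3, -0.954, 291.27], [0.0, 0.0, 0.0, 1.0]]
```

View pics/g1.png

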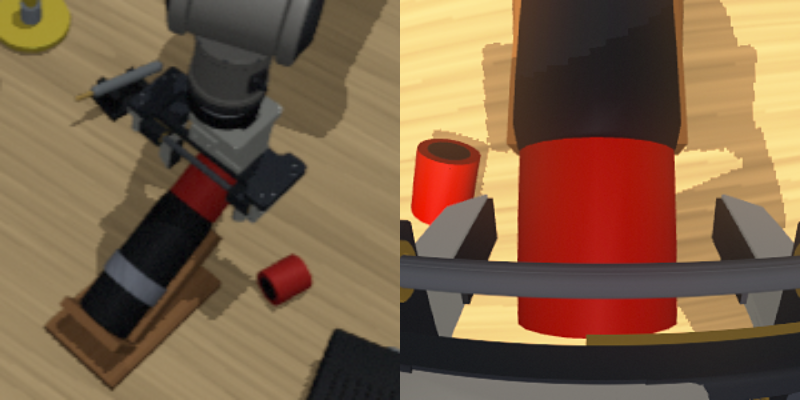

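The fingers straddle the cup, with the left gap smaller than the right (497→518 against 676→712). That agrees with the computed 2.7 mm offset, so I correct it and close.

```bash
python3 -m inch '[[0,-0.003,0,0,1],[0,-0.003,0,0,0.75],[0,-0.003,0,0,0.6],[0,-0.003,0,0,0],[0,-0.003,0,0,0],[0,-0.003,0,0,0],[0,-0.003,0,0,0],[0,-0.003,0,0,0]]'; python3 to.py 551.4 228.7 143.5 -0.14
```

```text
time: 7.75
tool_pos: [551.5, 231.3, 307.9]
tcp_rot: [3.131, -0.007, -0.138]
contact_force: [-0.4, -0.1, 1.2]
grip_width: 61.8
finger_force: 30.0
t 7.75 G [552.4 229.4 143.9] [ 3.131 -0.007 -0.138] shift [-0.0009  0.0009  0.0004] spin 0.002 F [-0.4 -0.1  1.2] w 61.8 f 30.0
```

Held at 61.8 mm with almost no side force. I start the pull along the axis in small steps and watch the force.

```bash
python3 -m inch '[[-0.0005,0,-0.0003,0,0],[-0.0009,0,-0.0005,0,0],[-0.0013,0,-0.00075,0,0],[-0.0017,0,-0.001,0,0]]';python3 -m inch '[[-0.0005,0,-0.0003,0,0],[-0.0009,0,-0.0005,0,0],[-0.0013,0,-0.00075,0,0],[-0.0017,0,-0.001,0,0]]'; python3 to.py 551.4 228.7 143.5 -0.14
```

```text
time: 8.08
tool_pos: [550.1, 231.5, 308.7]
tcp_rot: [3.131, -0.008, -0.138]
contact_force: [2.4, -1.2, -1.6]
grip_width: 61.8
finger_force: 30.0
time: 8.42
tool_pos: [549.0, 231.5, 309.3]
tcp_rot: [3.131, -0.01, -0.138]
contact_force: [9.9, -1.9, -7.6]
grip_width: 61.9
finger_force: 30.0
t 8.42 G [550.3 229.5 145.3] [ 3.131 -0.01  -0.138] shift [0.0011 0.0007 0.0019] spin 0.002 F [ 9.9 -1.9 -7.6] w 61.9 f 30.0
```

```bash
for i in 1 2; do python3 -m inch '[[-0.0005,0,-0.0002,0,0],[-0.0009,0,-0.0005,0,0],[-0.0013,0,-0.0007,0,0]]'; done; python3 to.py 551.4 228.7 143.5 -0.14
```

```text
time: 8.67
tool_pos: [548.4, 231.6, 310.1]
tcp_rot: [3.131, -0.012, -0.139]
contact_force: [12.7, -1.7, -7.8]
grip_width: 61.7
finger_force: 30.0
time: 8.92
tool_pos: [547.6, 231.7, 311.1]
tcp_rot: [3.132, -0.014, -0.139]
contact_force: [11.9, -2.6, -6.6]
grip_width: 61.7
finger_force: 30.0
t 8.92 G [549.6 229.8 147.2] [ 3.132 -0.014 -0.139] shift [0.0019 0.0008 0.0037] spin 0.001 F [11.9 -2.6 -6.6] w 61.7 f 30.0
```

```bash
for i in 1 2 3; do python3 -m inch '[[-0.0005,0,-0.0002,0,0],[-0.0009,0,-0.0005,0,0],[-0.0013,0,-0.0007,0,0],[-0.0017,0,-0.001,0,0]]' | grep -E 'tool|contact'; done; python3 - <<'E'
from h import *
S=capture("scene");w=capture("wrist")
cv2.imwrite('pics/g2.png',np.hstack([cv2.resize(S["color"][180:300,290:410],(400,400)),cv2.resize(w["color"][100:400,130:430],(400,400))])[:,:,::-1])
E
```

```text
tool_pos: [545.0, 232.1, 312.3]
contact_force: [5.5, -0.6, -3.3]
tool_pos: [542.1, 232.7, 313.3]
contact_force: [2.5, -1.8, -0.4]
tool_pos: [540.3, 233.0, 314.3]
contact_force: [-0.9, -1.3, 4.2]
```

View pics/g2.png

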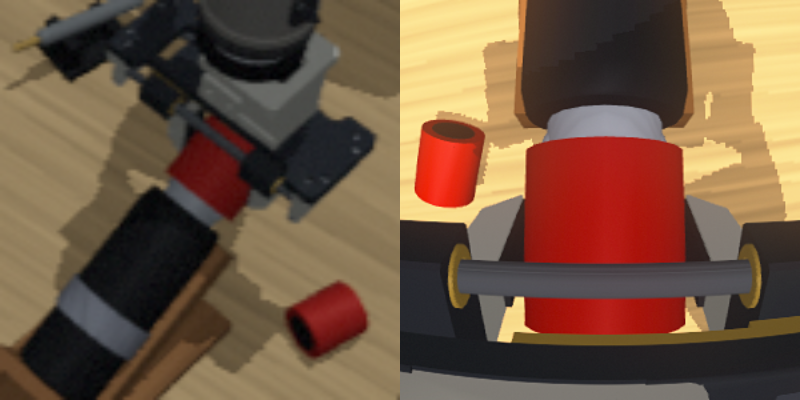

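The cup has snapped free: the steel neck shows between shoulder and mouth, and the force has dropped away. I draw it on along the axis.

```bash
python3 -m inch '[[-0.005,0,-0.003,0,0],[-0.01,0,-0.006,0,0],[-0.016,0,-0.009,0,0],[-0.022,0,-0.0125,0,0],[-0.028,0,-0.016,0,0],[-0.034,0,-0.0195,0,0],[-0.04,0,-0.023,0,0],[-0.04,0,-0.023,0,0]]'; python3 -m inch '[[0,0,-0.01,0,0],[0,0,-0.02,0,0],[0,0,-0.02,0,0],[0,0,-0.02,0,0]]'; python3 to.py 551.4 228.7 143.5 -0.14; python3 - <<'E'
from h import *
S=capture("scene");T=capture("top");w=capture("wrist")
for n,p in(("S",S),("T",T),("W",w)):
    for t in("cup","cup_inner","flask_seat"):
        print(n,t,[(np.round(r["centre"],1).tolist(),round(r["conf"],2)) for r in tip_of(p,t)[:3]])
cv2.imwrite('pics/g3.png',np.hstack([cv2.resize(S["color"][180:300,290:410],(400,400)),cv2.resize(w["color"][100:400,130:430],(400,400))])[:,:,::-1])
E
```

```text
time: 10.68
tool_pos: [499.6, 239.1, 337.5]
tcp_rot: [3.131, -0.007, -0.137]
contact_force: [0.7, -0.1, -0.9]
grip_width: 61.8
finger_force: 30.0
time: 11.02
tool_pos: [501.1, 238.9, 357.8]
tcp_rot: [3.132, -0.009, -0.138]
contact_force: [0.4, -0.8, -1.0]
grip_width: 61.1
finger_force: 30.0
t 11.02 G [502.3 237.1 193.8] [ 3.132 -0.009 -0.138] shift [0.0493 0.0011 0.0508] spin 0.002 F [ 0.4 -0.8 -1. ] w 61.1 f 30.0
S cup [([397.7, 269.7], 0.94), ([362.0, 216.5], 0.6), ([241.6, 188.2], 0.38)]
S cup_inner [([380.1, 278.1], 0.92), ([377.1, 199.4], 0.81), ([349.6, 260.2], 0.17)]
S flask_seat [([343.7, 240.7], 0.95), ([348.8, 260.8], 0.71)]
T cup [([206.9, 232.2], 0.52)]
T cup_inner [([200.1, 250.3], 0.52)]
T flask_seat [([209.9, 211.9], 0.86)]
W cup [([172.9, 194.9], 0.9), ([282.2, 216.7], 0.57)]
W cup_inner [([283.9, 335.4], 0.93), ([281.2, 216.5], 0.63), ([177.6, 149.9], 0.59)]
W flask_seat [([284.4, 110.9], 0.91)]
```

View pics/g3.png

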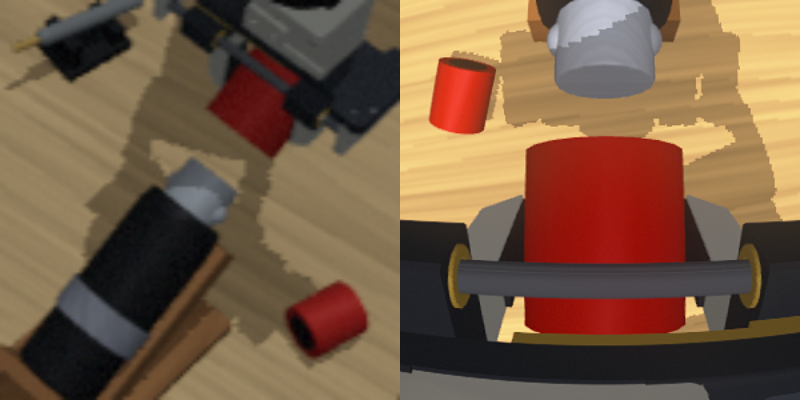

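The cup is clear, about 60 mm up the axis and unmoved in the fingers, and the flask has not shifted. The tool can't tilt, so I'll turn the cup about the finger line. The lower lip of its mouth goes on the top edge of the neck, which is rigid sideways and seated on its heel board, and the tool circles that edge.

```bash
python3 -m inch '[[0.008,0.0015,-0.006,0,0],[0.016,0.0015,-0.01,0,0],[0.025,0.0015,-0.014,0,0],[0.033,0.0015,-0.0165,0,0],[0.033,0.0015,-0.0165,0,0],[0.033,0.0015,-0.0165,0,0]]'; python3 to.py 534.5 231 210.3 -0.14; python3 -m inch '[[0.004,0,0.002,0,0],[0.008,0,0.0045,0,0],[0.012,0,0.007,0,0],[0.015,0,0.0075,0,0],[0.018,0,0.0075,0,0],[0.0205,0,0.007,0,0],[0.0235,0,0.0065,0,0]]'; python3 to.py 534.5 231 210.3 -0.14; python3 - <<'E'
from h import *
S=capture("scene");w=capture("wrist")
cv2.imwrite('pics/g4.png',np.hstack([cv2.resize(S["color"][170:290,300:420],(400,400)),cv2.resize(w["color"][100:400,130:430],(400,400))])[:,:,::-1])
E
```

```text
time: 12.12
tool_pos: [533.2, 233.0, 373.3]
tcp_rot: [3.131, -0.007, -0.139]
contact_force: [0.0, -0.4, -1.2]
grip_width: 61.9
finger_force: 30.0
t 12.12 G [534.  231.1 209.3] [ 3.131 -0.007 -0.139] shift [ 0.0005  0.     -0.001 ] spin 0.001 F [ 0.  -0.4 -1.2] w 61.9 f 30.0
time: 12.7
tool_pos: [554.8, 230.3, 366.8]
tcp_rot: [3.13, -0.0, -0.138]
contact_force: [-10.2, 1.2, 2.9]
grip_width: 61.8
finger_force: 30.0
t 12.7 G [554.6 228.5 202.8] [ 3.13  -0.    -0.138] shift [-0.0203  0.0004 -0.0075] spin 0.002 F [-10.2   1.2   2.9] w 61.8 f 30.0
```

View pics/g4.png

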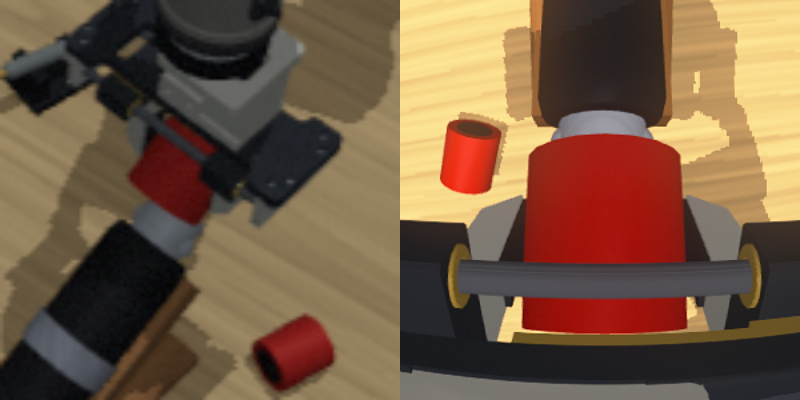

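The lip bears on the neck with about 10 N and the cup has started to turn: its mouth end now looks narrower in the wrist view. I carry on round the arc and measure the angle numerically.

```bash
cat > ang.py <<'E'
from h import *
from scipy.optimize import minimize
# cup angle above level (deg, 90 = mouth down) and grip distance p, from the wrist view silhouette
o=get_obs();p=capture("wrist");Rm=R.from_euler('xyz',o['tcp_rot']);G=o['tool_pos']+Rm.apply([0,0,164])
hsv=cv2.cvtColor(p["color"],cv2.COLOR_RGB2HSV);red=((hsv[...,0]<6)|(hsv[...,0]>174))&(hsv[...,1]>150)&(hsv[...,2]>50)
lim=np.zeros_like(red);lim[110:290,212:355]=1;lim[278:308]=0;red&=lim
k,l,st,c=cv2.connectedComponentsWithStats(red.astype(np.uint8));i=1+np.argmax(st[1:,4]);red=l==i
ex=Rm.apply([1,0,0]);ex[2]=0;ex/=np.linalg.norm(ex);ey=np.array([-ex[1],ex[0],0])
def f(v):
    ph=np.radians(v[0]);u=-ex*np.cos(ph)+np.array([0,0,np.sin(ph)]);m=G-v[1]*u+v[2]*ey
    h=hull(p,cyl(m,u,66,31))&lim&~((np.indices(lim.shape)[0]>=262));r=red&~((np.indices(lim.shape)[0]>=262));return -(h&r).sum()/(h|r).sum()
best=min((minimize(f,[a,b,1],method='Nelder-Mead',options=dict(initial_simplex=[[a,b,1],[a+8,b,1],[a,b+4,1],[a,b,4]])) for a in(30,50,70,85) for b in (31,)),key=lambda s:s.fun)
print('phi,p,dy',best.x.round(1),round(best.fun,3),'rows',np.nonzero(red)[0].min(),np.nonzero(red)[0].max(),'t',o['time'])
E
python3 ang.py; python3 -m inch '[[0.004,0,-0.0005,0,0],[0.008,0,-0.0005,0,0],[0.012,0,0.0005,0,0],[0.0165,0,0.002,0,0],[0.021,0,0.004,0,0],[0.021,0,0.004,0,0]]'; python3 ang.py
```

```text
phi,p,dy [42.3 27.3 -1. ] -0.979 rows 200 277 t 12.8
time: 13.35
tool_pos: [576.8, 227.1, 363.7]
tcp_rot: [3.131, -0.004, -0.138]
contact_force: [-5.9, 2.0, 5.9]
grip_width: 62.0
finger_force: 30.0
phi,p,dy [77.5 17.  -1.1] -0.968 rows 206 277 t 13.35
```

```bash
python3 -m inch '[[0.003,0,0.0015,0,0],[0.006,0,0.0035,0,0],[0.009,0,0.006,0,0],[0.0095,0,0.007,0,0],[0.0095,0,0.007,0,0]]'; python3 ang.py;python3 to.py 0 0 0 0; python3 -m inch '[[-0.002,0,-0.02,0,0],[-0.005,0,-0.05,0,0],[-0.005,0,-0.05,0,0],[-0.005,0,-0.05,0,0]]'; python3 ang.py; python3 - <<'E'
from h import *
S=capture("scene");w=capture("wrist")
for n,p in(("S",S),):
    for t in("cup","cup_inner","flask_seat"):
        print(n,t,[(np.round(r["centre"],1).tolist(),round(r["conf"],2)) for r in tip_of(p,t)[:3]])
cv2.imwrite('pics/g5.png',np.hstack([cv2.resize(S["color"][150:270,290:410],(400,400)),cv2.resize(w["color"][100:400,130:430],(400,400))])[:,:,::-1])
E
```

```text
time: 13.82
tool_pos: [586.3, 225.8, 357.7]
tcp_rot: [3.132, -0.006, -0.138]
contact_force: [-4.5, 0.9, 9.5]
grip_width: 61.8
finger_force: 30.0
phi,p,dy [91.1  3.8 -0.9] -0.943 rows 214 277 t 13.8167
t 13.87 G [587.1 224.1 193.7] [ 3.132 -0.007 -0.138] shift [-0.552   0.3008  0.1931] spin -0.138 F [-4.1  0.7  7.4] w 61.6 f 30.0
time: 14.2
tool_pos: [581.6, 226.8, 408.1]
tcp_rot: [3.132, -0.011, -0.138]
contact_force: [-0.1, -0.2, -1.4]
grip_width: 61.6
finger_force: 30.0
phi,p,dy [91.8  2.7 -0.7] -0.942 rows 215 277 t 14.2
S cup [([349.1, 219.5], 0.92), ([395.8, 268.5], 0.85)]
S cup_inner [([354.6, 203.5], 0.68), ([378.9, 278.9], 0.63)]
S flask_seat [([345.7, 239.4], 0.72)]
```

View pics/g5.png

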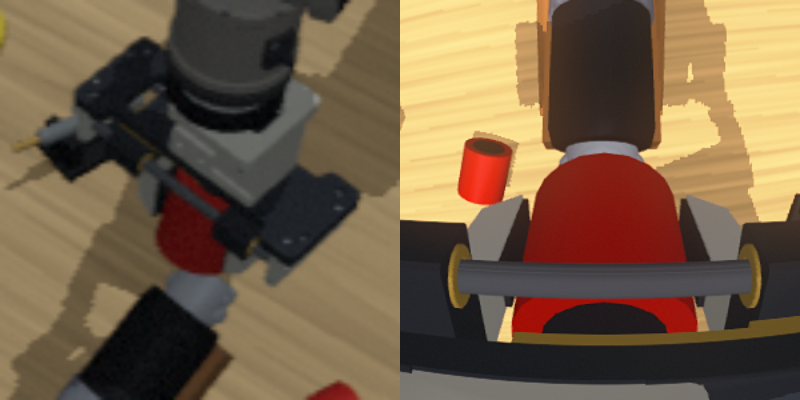

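The cup is now nearly mouth down: its black end disc faces up at (605,318) in the wrist half. I carry it to a bare patch of table and press the mouth lightly flat to square it up.

```bash
python3 to.py 560 50 150 -0.0
```

```text
t 14.5 G [582.  224.7 241.1] [ 3.13  -0.005 -0.138] shift [0.0018 0.175  0.0932] spin -0.138 F [ 0.4  0.5 -1.2] w 61.8 f 30.0
```

```bash
python3 -m inch '[[0.002,0.035,0,-0.03,0],[0.002,0.07,0,-0.06,0],[0.002,0.105,0.01,-0.09,0],[0.002,0.14,0.045,-0.12,0],[0.002,0.175,0.08,-0.138,0],[0.002,0.175,0.115,-0.138,0],[0.002,0.175,0.145,-0.138,0],[0.002,0.175,0.165,-0.138,0]]'; python3 -m inch '[[0,0,0.01,0,0],[0,0,0.02,0,0],[0,0,0.027,0,0],[0,0,0.031,0,0],[0,0,0.034,0,0],[0,0,0.034,0,0]]'; python3 to.py 560 50 31 0; python3 ang.py
```

```text
time: 15.17
tool_pos: [558.7, 49.8, 239.1]
tcp_rot: [3.13, 0.001, -0.002]
contact_force: [-0.6, 0.2, -0.4]
grip_width: 61.8
finger_force: 30.0
time: 15.67
tool_pos: [560.6, 51.0, 209.6]
tcp_rot: [3.13, -0.006, 0.0]
contact_force: [-1.0, -0.5, -0.8]
grip_width: 61.5
finger_force: 30.0
t 15.67 G [561.6  49.1  45.7] [ 3.13  -0.006  0.   ] shift [-0.0017 -0.001   0.0146] spin 0.0 F [-1.  -0.5 -0.8] w 61.5 f 30.0
phi,p,dy [94.4  1.3 -0.8] -0.942 rows 215 277 t 15.6667
```

```bash
python3 -m inch '[[0,0,0.003,0,0],[0,0,0.006,0,0],[0,0,0.009,0,0],[0,0,0.011,0,0]]'|grep -E 'pos|contact';  for i in 1 2 3; do python3 -m inch '[[0,0,0.001,0,0],[0,0,0.002,0,0],[0,0,0.002,0,0]]' |grep -E 'pos|contact'; done
```

```text
tool_pos: [560.4, 50.7, 198.0]
contact_force: [-0.1, 0.2, -1.4]
tool_pos: [560.5, 50.7, 197.3]
contact_force: [-2.1, 0.2, 9.3]
tool_pos: [561.2, 50.7, 196.3]
contact_force: [-1.0, 0.8, 12.6]
tool_pos: [561.9, 50.6, 194.9]
contact_force: [1.0, 0.4, 14.6]
```

```bash
for i in 1 2; do python3 -m inch '[[0,0,0.001,0,0],[0,0,0.002,0,0],[0,0,0.002,0,0]]' |grep -E 'pos|contact'; done; python3 ang.py
```

```text
tool_pos: [562.6, 50.5, 193.5]
contact_force: [2.5, 0.9, 16.3]
tool_pos: [563.2, 50.5, 192.1]
contact_force: [4.5, 1.0, 17.5]
phi,p,dy [88.6 -4.8 -0.6] -0.902 rows 220 277 t 17.3
```

```bash
python3 - <<'E'
from h import *
o=get_obs();w=capture("wrist");S=capture("scene");save(w,'w9.png');save(S,'s9.png')
Rm=R.from_euler('xyz',o['tcp_rot']);G=o['tool_pos']+Rm.apply([0,0,164]);print('G',G)
for p,n in((w,'W'),(S,'S')):
    for t in("cup","cup_inner"): print(n,t,[(np.round(r["centre"],1).tolist(),round(r["conf"],2)) for r in tip_of(p,t)[:3]])
for ph in(75,85,90,95,105):
  for pp in(31,26,20):
    a=np.radians(ph);u=np.array([-np.cos(a),0,np.sin(a)]);m=G-pp*u;c=fproj(w,cyl(m,u,66,31));d=fproj(w,cyl(m,u,66,27)[60:])
    print(ph,pp,'mouthring rows',c[:60,1].min().round(1),c[:60,1].max().round(1),'topring',c[60:,1].min().round(1),c[60:,1].max().round(1),'topcols',c[60:,0].min().round(1),c[60:,0].max().round(1),'S cup',proj(S,m).round(1),'inner',proj(S,m+61*u).round(1))
hsv=cv2.cvtColor(w["color"],cv2.COLOR_RGB2HSV);red=((hsv[...,0]<6)|(hsv[...,0]>174))&(hsv[...,1]>150)&(hsv[...,2]>50)
for r in range(212,352,5):
    x=np.nonzero(red[r,200:360])[0]+200
    print(r,(x.min(),x.max(),len(x)) if len(x) else None, w["color"][r,283])
E
```

```text
G [566.03829485  48.53180821  28.08421279]
W cup [([283.1, 269.5], 0.55)]
W cup_inner [([283.6, 344.4], 0.96)]
S cup [([295.9, 228.9], 0.7), ([414.2, 339.9], 0.69), ([394.7, 270.6], 0.57)]
S cup_inner [([380.0, 278.9], 0.72), ([297.3, 217.2], 0.67), ([345.4, 240.8], 0.64)]
75 31 mouthring rows 191.6 275.9 topring 279.7 364.9 topcols 210.6 353.4 S cup [290.  233.6] inner [293.5 218.1]
75 26 mouthring rows 196.3 281.4 topring 289.5 373.3 topcols 208.9 355.3 S cup [290.3 232.4] inner [293.8 216.7]
75 20 mouthring rows 202.2 288.2 topring 302.1 383.7 topcols 206.9 357.6 S cup [290.6 230.9] inner [294.2 215.2]
85 31 mouthring rows 196.5 287.7 topring 257.9 366.7 topcols 208.8 355.1 S cup [291.1 232.5] inner [292.4 219.1]
85 26 mouthring rows 199.7 292.3 topring 265.0 374.6 topcols 206.7 357.4 S cup [291.2 231.5] inner [292.5 218. ]
85 20 mouthring rows 203.7 298.1 topring 274.3 384.4 topcols 204.1 360.3 S cup [291.3 230.2] inner [292.6 216.6]
90 31 mouthring rows 199.6 293.5 topring 247.3 366.6 topcols 208.1 355.8 S cup [291.7 231.9] inner [291.8 219.7]
90 26 mouthring rows 202.1 297.7 to
[... 1421 characters left out ...]
int64(337), 109) [105  17   8]
272 (np.int64(227), np.int64(339), 113) [106  16  12]
277 (np.int64(226), np.int64(340), 115) [106  17  10]
282 (np.int64(225), np.int64(341), 117) [106  15   7]
287 (np.int64(223), np.int64(343), 121) [105  13   7]
292 (np.int64(222), np.int64(344), 123) [106  17  13]
297 (np.int64(266), np.int64(300), 35) [86 30 29]
302 None [59 57 60]
307 None [62 59 63]
312 None [68 67 71]
317 None [69 68 73]
322 None [66 65 69]
327 (np.int64(214), np.int64(352), 75) [26 24 24]
332 (np.int64(213), np.int64(353), 62) [24 22 24]
337 (np.int64(212), np.int64(354), 55) [26 22 23]
342 (np.int64(212), np.int64(354), 48) [24 21 24]
347 (np.int64(212), np.int64(354), 46) [22 22 23]
```

```bash
cat > ang2.py <<'E'
from h import *
# fit mouth centre (x,y,z) and angle of the cup in tool frame from wrist silhouette rows, rod and body left out
o=get_obs();w=capture("wrist");Rm=R.from_euler('xyz',o['tcp_rot']);G=o['tool_pos']+Rm.apply([0,0,164])
hsv=cv2.cvtColor(w["color"],cv2.COLOR_RGB2HSV);red=((hsv[...,0]<6)|(hsv[...,0]>174))&(hsv[...,1]>150)&(hsv[...,2]>50)
rows=[];ob=[]
sub=red[:,190:375];r0=min(r for r in range(180,260) if sub[r].sum()>8)
for r in list(range(r0+4,293,3))+list(range(328,349,3)):
    x=np.nonzero(sub[r])[0]+190
    rows.append(r);ob+=[x.min()-.5,x.max()+.5]
top=r0-.5-sub[r0].sum()**2/8/60
ex=Rm.apply([1,0,0]);ex[2]=0;ex/=np.linalg.norm(ex);ey=np.array([-ex[1],ex[0],0])
def cur(v):
    a=np.radians(v[0]);u=-ex*np.cos(a)+np.array([0,0,np.sin(a)]);m=G+v[1]*ex+v[2]*ey+np.array([0,0,v[3]]);return m,u
def f(v):
    m,u=cur(v);q=fproj(w,cyl(m,u,66,31));h=cv2.convexHull(q.astype(np.float32))[:,0];out=[];h2=np.roll(h,-1,0)
    for r in rows:
        k=(h[:,1]-r)*(h2[:,1]-r)<=0
        xs=h[k,0]+(r-h[k,1])/(h2[k,1]-h[k,1]+1e-9)*(h2[k,0]-h[k,0])
        out+=[xs.min(),xs.max()] if len(xs)>1 else [283,283]
    return np.r_[np.array(out)-ob,2*(q[:60,1].min()-top),0.1*(v[3]+31)]
S=[least_squares(f,[a,0,0,-31],x_scale=[5,3,1,3],loss='soft_l1',diff_step=1e-3) for a in(70,85,95)]
s=min(S,key=lambda s:s.cost);m,u=cur(s.x)
print('phi,mx,my,mz rel G',s.x.round(1),'cost',round(s.cost,1),[x.x[0].round(1) for x in S],'mouth',m.round(1),'inner',(m+61*u).round(1),'G',G.round(1),'t',round(o['time'],2))
E
python3 ang2.py; python3 -m inch '[[0,0,-0.004,0,0],[0,0,-0.008,0,0],[0,0,-0.02,0,0],[0,0,-0.03,0,0],[0,0,-0.03,0,0]]'; python3 ang2.py; python3 - <<'E'
from h import *
S=capture("scene");T=capture("top")
for n,p in(("S",S),("T",T)):
    for t in("cup","cup_inner"): print(n,t,[(np.round(r["centre"],1).tolist(),round(r["conf"],2)) for r in tip_of(p,t)[:3]])
w=capture("wrist")
cv2.imwrite('pics/g6.png',np.hstack([cv2.resize(S["color"][170:270,240:340],(400,400)),cv2.resize(w["color"][150:380,165:395],(400,400))])[:,:,::-1])
E
```

```text
phi,mx,my,mz rel G [ 83.9  -8.8  -0.7 -24.6] cost 15.3 [np.float64(84.1), np.float64(84.1), np.float64(83.9)] mouth [557.2  47.8   3.5] inner [550.7  47.8  64.1] G [566.   48.5  28.1] t 17.65
time: 18.12
tool_pos: [560.8, 50.9, 220.0]
tcp_rot: [3.13, -0.008, -0.0]
contact_force: [0.2, 0.5, -0.7]
grip_width: 61.6
finger_force: 30.0
phi,mx,my,mz rel G [ 84.1  -8.9  -0.7 -24.4] cost 17.1 [np.float64(84.1), np.float64(84.1), np.float64(84.1)] mouth [553.3  48.3  31.6] inner [547.1  48.3  92.3] G [562.2  49.   56.1] t 18.12
S cup [([397.3, 268.6], 0.71), ([295.4, 221.1], 0.55)]
S cup_inner [([380.2, 279.8], 0.7), ([295.7, 206.7], 0.5), ([316.1, 193.7], 0.32)]
T cup [([180.3, 237.5], 0.6), ([270.1, 230.1], 0.43)]
T cup_inner [([271.7, 227.7], 0.44)]
```

View pics/g6.png

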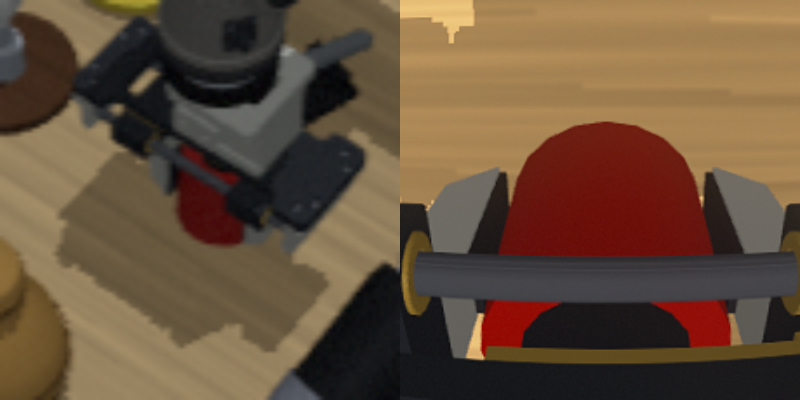

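The cup looks upright, with the fits giving 84–89°. Next I carry it high to just short of the stand, so the wrist camera sees both the cup and the peg.

```bash
python3 -m inch '[[0,0,-0.04,0,0],[0,0,-0.08,0,0],[0,0.02,-0.12,0,0],[-0.02,0.06,-0.144,0,0],[-0.05,0.1,-0.144,0,0],[-0.075,0.14,-0.144,0,0],[-0.092,0.18,-0.144,0,0],[-0.092,0.214,-0.144,0,0]]' | head -2;  python3 -m inch '[[0,0,0,0,0],[0,0,0,0,0],[0,0,0,0,0]]'; python3 ang2.py; python3 - <<'E'
from h import *
w=capture("wrist");save(w,'w10.png');T=capture("top");S=capture("scene")
for t in("stand","cup_inner","cup"):
    print(t,[(np.round(r["centre"],1).tolist(),round(r["conf"],2)) for r in tip_of(w,t)[:4]],[(np.round(r["rect"],1).tolist(),round(r["conf"],2)) for r in look_for(w,t)[:4]])
for t in("cup_inner","cup"):
  for p in(S,T):  print(t,[(np.round(r["centre"],1).tolist(),round(r["conf"],2)) for r in tip_of(p,t)[:4]])
q=fproj(w,[[536,-165,12],[536,-165,100],[536+55,-165,12],[536-55,-165,12]]);print(q.round(1))
hsv=cv2.cvtColor(w["color"],cv2.COLOR_RGB2HSV)
# disc: dark brown ; sample
for r in range(int(q[0][1])-70,int(q[0][1])+70,10): print(r,[tuple(int(v) for v in w["color"][r,c]) for c in range(int(q[0][0])-75,int(q[0][0])+76,25)])
E
```

```text
time: 19.18
tool_pos: [468.4, -146.0, 364.3]
time: 19.43
tool_pos: [470.6, -145.5, 363.8]
tcp_rot: [3.131, -0.005, -0.001]
contact_force: [0.5, 0.3, -1.2]
grip_width: 61.4
finger_force: 30.0
phi,mx,my,mz rel G [ 84.7  -9.3  -0.6 -24.9] cost 14.1 [np.float64(85.0), np.float64(84.8), np.float64(84.7)] mouth [ 462.2 -148.   174.9] inner [ 456.5 -148.   235.7] G [ 471.5 -147.3  199.9] t 19.43
stand [([428.3, 177.1], 0.87), ([297.3, 124.5], 0.65)] [([291.6, 229.2, 87.6, 37.6], 0.98), ([299.2, 125.4, 108.1, 104.9], 0.87)]
cup_inner [([284.1, 346.7], 0.62)] [([284.4, 287.1, 143.3, 134.3], 0.64), ([6.6, 15.1, 12.8, 30.1], 0.34)]
cup [([280.0, 267.5], 0.97)] [([282.4, 286.9, 146.9, 133.4], 0.71), ([6.2, 16.9, 12.5, 33.7], 0.15)]
cup_inner [([381.8, 277.0], 0.92), ([260.4, 122.3], 0.65), ([346.2, 240.2], 0.52)]
cup_inner [([187.0, 227.2], 0.53), ([342.7, 250.1], 0.37)]
cup [([260.2, 136.3], 0.85), ([395.4, 271.2], 0.71)]
cup [([177.1, 238.7], 0.48), ([338.3, 252.5], 0.42), ([420.0, 206.1], 0.28)]
[[298.3 124.6]
 [304.9 130.9]
 [298.4  71.1]
 [297.8 177.1]]
54 [(249, 220, 139), (249, 221, 141),
[... 892 characters left out ...]
86, 146, 94)]
134 [(187, 147, 93), (94, 64, 40), (88, 59, 40), (194, 186, 183), (195, 189, 183), (88, 61, 40), (187, 146, 96)]
144 [(193, 151, 96), (153, 119, 77), (82, 57, 37), (193, 186, 182), (147, 140, 136), (177, 140, 92), (171, 135, 90)]
154 [(184, 144, 90), (180, 142, 90), (86, 59, 37), (129, 123, 119), (85, 57, 38), (180, 143, 92), (183, 144, 98)]
164 [(196, 155, 98), (188, 149, 95), (84, 58, 36), (84, 59, 38), (86, 59, 40), (181, 142, 94), (179, 142, 95)]
174 [(194, 153, 97), (192, 151, 95), (191, 149, 95), (86, 59, 36), (183, 145, 93), (178, 141, 92), (176, 139, 94)]
184 [(183, 144, 91), (180, 142, 91), (176, 141, 88), (176, 140, 89), (175, 138, 88), (173, 136, 88), (173, 136, 93)]
```

```bash
python3 - <<'E'
from h import *
w=capture("wrist");S=capture("scene")
hsv=cv2.cvtColor(w["color"],cv2.COLOR_RGB2HSV).astype(int);win=np.zeros(hsv.shape[:2],bool);win[55:192,225:375]=1
brown=(hsv[...,2]<142)&(hsv[...,1]>100)&win;white=(hsv[...,1]<40)&(hsv[...,2]>110)&win
def big(m):
    k,l,st,c=cv2.connectedComponentsWithStats(m.astype(np.uint8));i=1+np.argmax(st[1:,4]);return l==i,st[i]
d,sd=big(cv2.morphologyEx((brown|white).astype(np.uint8),cv2.MORPH_OPEN,np.ones((5,5)))>0);h,sh=big(white);print(sd,sh)
t=np.linspace(0,6.283,90)[:,None];circ=lambda x,y,z,r:np.hstack([x+r*np.cos(t),y+r*np.sin(t),0*t+z])
iou=lambda a,b:(a&b).sum()/(a|b).sum()
from scipy.optimize import minimize
s=minimize(lambda v:-iou(hull(w,np.vstack([circ(*v,12,55),circ(*v,0,55)])),d),[536,-165],method='Nelder-Mead',options=dict(initial_simplex=[[536,-165],[541,-165],[536,-160]]));print('disc',s.x,s.fun)
x,y=s.x
ys,xs=np.nonzero(h);print('white bbox',xs.min(),xs.max(),ys.min(),ys.max(),'centroid',xs.mean(),ys.mean())
for z in(92,102,112,122):
    q=fproj(w,np.vstack([circ(x,y,z-10,19),circ(x,y,z-20,19)]));print(z,'head box',q.min(0).round(1),q.max(0).round(1), 'scene top',proj(S,(x,y,z)).round(1),[proj(S,(x+a,y+b,z)).round(1)[1] for a,b in((-10,-7),(10,7))])
hs=cv2.cvtColor(S["color"],cv2.COLOR_RGB2HSV)
for r in range(150,192,2): print(r,[int(v) for v in hs[r,228:256:2,1]],[int(v) for v in hs[r,228:256:2,2]])
E
```

```text
[ 245   73  105  105 8487] [ 279  108   52   51 2069]
disc [ 534.16683047 -165.12957368] -0.9399712038985492
white bbox 279 330 108 158 centroid 304.72160463992265 132.99275012083132
92 head box [278.7 108. ] [325.6 154.5] scene top [238.7 168.6] [np.float64(165.3), np.float64(171.9)]
102 head box [278.7 108.1] [327.4 156.4] scene top [238.4 166.3] [np.float64(163.1), np.float64(169.6)]
112 head box [278.7 108.1] [329.3 158.4] scene top [238.1 164.1] [np.float64(160.8), np.float64(167.4)]
122 head box [278.6 108.2] [331.4 160.5] scene top [237.9 161.7] [np.float64(158.5), np.float64(165.1)]
150 [207, 204, 53, 95, 94, 95, 95, 93, 94, 94, 95, 93, 95, 94] [139, 140, 110, 140, 144, 142, 142, 142, 144, 152, 150, 153, 150, 146]
152 [199, 202, 100, 94, 94, 95, 93, 96, 96, 96, 95, 93, 93, 93] [141, 140, 102, 136, 138, 140, 143, 141, 141, 143, 151, 151, 151, 154]
154 [205, 207, 24, 94, 94, 95, 97, 93, 94, 94, 94, 96, 93, 93] [139, 139, 85, 135, 135, 134, 139, 143, 141, 138, 141, 146, 150, 150]
156 [200, 210, 76, 97, 95, 96, 94, 92, 95, 93, 95, 96, 92, 92] [140, 120, 110, 131, 134, 135, 135, 1
[... 1465 characters left out ...]
 148, 135] [40, 40, 41, 39, 99, 80, 73, 78, 98, 46, 41, 37, 38, 36]
182 [124, 154, 154, 153, 18, 24, 25, 27, 24, 96, 154, 170, 153, 134] [33, 38, 38, 40, 83, 95, 93, 96, 84, 40, 38, 39, 40, 40]
184 [159, 188, 188, 140, 9, 26, 28, 24, 33, 62, 142, 140, 145, 147] [37, 34, 34, 40, 59, 77, 82, 74, 69, 41, 36, 40, 37, 40]
186 [145, 143, 128, 134, 14, 32, 31, 28, 30, 31, 147, 131, 138, 131] [51, 41, 40, 38, 55, 72, 74, 73, 68, 50, 40, 35, 37, 39]
188 [142, 159, 157, 220, 55, 28, 34, 20, 30, 124, 148, 131, 157, 131] [63, 40, 39, 36, 46, 72, 76, 75, 69, 41, 38, 41, 39, 35]
190 [138, 141, 147, 137, 154, 79, 52, 26, 140, 140, 147, 153, 150, 131] [61, 49, 40, 41, 38, 45, 49, 50, 40, 40, 40, 40, 39, 41]
```

```bash
python3 - <<'E'
from h import *
S=capture("scene");T=capture("top");o=get_obs();print(o['time'])
print('S mouth',atz(S,(260.2,136.3),175).round(1),'inner',atz(S,(260.4,122.3),236).round(1))
print('T mouth',atz(T,(338.3,252.5),175).round(1),'inner',atz(T,(342.7,250.1),236).round(1))
hsv=cv2.cvtColor(S["color"],cv2.COLOR_RGB2HSV);red=((hsv[...,0]<6)|(hsv[...,0]>174))&(hsv[...,1]>150)&(hsv[...,2]>35)
for r in range(108,150,2):
    x=np.nonzero(red[r,230:300])[0]+230;print(r,(int(x.min()),int(x.max())) if len(x) else None)
for dx,ph in((-8,90),(-8,85),(0,90),(-4,90),(-4,85)):
    a=np.radians(ph);u=np.array([-np.cos(a),0,np.sin(a)]);m=np.array([471.5+dx,-148,175]);c=np.array([proj(S,X) for X in cyl(m,u,66,31)])
    print(dx,ph,'mouth ring',c[:60].min(0).round(1),c[:60].max(0).round(1),'top ring',c[60:].min(0).round(1),c[60:].max(0).round(1))
E
```

```text
20.3333
S mouth [ 458.  -142.7  175. ] inner [ 461.2 -136.3  236. ]
T mouth [ 465.9 -148.3  175. ] inner [ 468.8 -151.4  236. ]
108 None
110 None
112 None
114 None
116 (248, 249)
118 (248, 251)
120 None
122 (247, 247)
124 (247, 251)
126 (247, 254)
128 (247, 256)
130 (247, 256)
132 (248, 259)
134 (248, 262)
136 (248, 261)
138 (248, 261)
140 (249, 262)
142 (251, 262)
144 None
146 None
148 None
-8 90 mouth ring [246.4 128.6] [268.6 144.9] top ring [244.8 111.4] [267.9 127.9]
-8 85 mouth ring [246.3 129.1] [268.6 144.3] top ring [246.2 110.9] [269.2 126.2]
0 90 mouth ring [244.5 130.2] [266.8 146.6] top ring [242.9 113.1] [266.1 129.7]
-4 90 mouth ring [245.5 129.4] [267.7 145.8] top ring [243.9 112.3] [267.  128.8]
-4 85 mouth ring [245.4 129.9] [267.7 145.2] top ring [245.2 111.7] [268.3 127. ]
```

The wrist fit and the scene edges agree: the cup tilts about 5° from upright, with its mouth 9 mm behind the finger centre. The stand is at (534,-165) with the peg top near 115 mm. I move above the peg, then re-measure before lowering.

```bash
python3 -m inch '[[0.025,0.006,0,0,0],[0.05,0.012,0,0,0],[0.072,0.017,0,0,0],[0.072,0.017,0.015,0,0],[0.072,0.017,0.03,0,0],[0.072,0.017,0.04,0,0],[0.072,0.017,0.04,0,0],[0.072,0.017,0.04,0,0]]'; python3 ang2.py
```

```text
time: 21.0
tool_pos: [542.7, -163.0, 324.4]
tcp_rot: [3.13, -0.004, -0.0]
contact_force: [0.4, -1.6, -0.4]
grip_width: 61.8
finger_force: 30.0
phi,mx,my,mz rel G [ 84.6  -9.1  -0.7 -25.3] cost 12.9 [np.float64(84.6), np.float64(84.6), np.float64(84.6)] mouth [ 534.4 -165.5  135.1] inner [ 528.7 -165.5  195.9] G [ 543.5 -164.8  160.4] t 21.0
```

```bash
python3 -m inch '[[0,0,0.006,0,0],[0.001,0,0.012,0,0],[0.0015,0,0.017,0,0],[0.002,0,0.022,0,0],[0.002,0,0.022,0,0]]' | grep -E 'pos|contact'; python3 -m inch '[[0.0005,0,0.005,0,0],[0.001,0,0.01,0,0],[0.0015,0,0.015,0,0],[0.002,0,0.02,0,0],[0.002,0,0.02,0,0]]'| grep -E 'pos|contact'; python3 -m inch '[[0.0005,0,0.004,0,0],[0.001,0,0.008,0,0],[0.001,0,0.012,0,0],[0.0015,0,0.016,0,0],[0.0015,0,0.016,0,0]]'| grep -E 'pos|contact'
```

```text
tool_pos: [544.8, -163.2, 301.4]
contact_force: [0.3, -0.2, -0.9]
tool_pos: [546.9, -163.4, 281.3]
contact_force: [-1.0, -0.1, -1.3]
tool_pos: [548.6, -163.6, 265.7]
contact_force: [-0.3, -0.6, -0.1]
```

```bash
python3 -m inch '[[0.0005,0,0.002,0,0],[0.0005,0,0.004,0,0],[0.001,0,0.006,0,0],[0.001,0,0.008,0,0],[0.001,0,0.008,0,0]]' | grep -E 'pos|contact'; python3 -m inch '[[0,0,0.0015,0,0],[0.0003,0,0.003,0,0],[0.0003,0,0.003,0,0]]'| grep -E 'pos|contact'; python3 -m inch '[[0,0,0.001,0,0],[0.0002,0,0.002,0,0],[0.0002,0,0.002,0,0]]'| grep -E 'pos|contact'
```

```text
tool_pos: [549.7, -163.8, 258.3]
contact_force: [-1.1, -0.5, -0.4]
tool_pos: [550.0, -163.8, 255.4]
contact_force: [-0.7, -0.7, -1.2]
tool_pos: [550.2, -163.8, 253.5]
contact_force: [-1.4, 0.3, -0.3]
```

```bash
for i in 1 2 3; do python3 -m inch '[[0,0,0.001,0,0],[0.0002,0,0.002,0,0],[0.0002,0,0.002,0,0]]'| grep -E 'pos|contact'; done
```

```text
tool_pos: [550.5, -163.9, 251.5]
contact_force: [-1.5, 0.2, -0.6]
tool_pos: [550.7, -163.9, 249.5]
contact_force: [-0.7, 0.7, -0.6]
tool_pos: [550.8, -163.9, 247.8]
contact_force: [-2.9, 1.0, 4.6]
```

Contact at about 5 N, with the inside at about 119 mm, which matches the estimated peg top. I hold there and check.

```bash
python3 -m inch '[[0,0,0,0,0],[0,0,0,0,0],[0,0,0,0,0]]'; python3 ang2.py
```

```text
time: 24.22
tool_pos: [550.8, -163.9, 247.9]
tcp_rot: [3.13, -0.005, -0.0]
contact_force: [-3.6, 0.4, 4.4]
grip_width: 62.1
finger_force: 30.0
phi,mx,my,mz rel G [ 83.1  -8.2  -0.7 -23.6] cost 14.6 [np.float64(83.1), np.float64(83.1), np.float64(83.1)] mouth [ 543.5 -166.5   60.3] inner [ 536.2 -166.5  120.9] G [ 551.7 -165.8   83.9] t 24.22
```

```bash
python3 -m inch '[[0,0,0,0,0.68],[0,0,0,0,0.7],[0,0,0,0,0.73],[0,0,0,0,0.8],[0,0,0,0,0.9],[0,0,0,0,1],[0,0,0,0,1],[0,0,0,0,1]]'; python3 ang2.py
```

```text
time: 24.93
tool_pos: [550.9, -163.9, 247.7]
tcp_rot: [3.13, -0.006, -0.0]
contact_force: [0.3, -0.8, 0.5]
grip_width: 91.1
finger_force: 0.0
phi,mx,my,mz rel G [ 89.9 -16.1   0.1 -25.1] cost 4.7 [np.float64(89.9), np.float64(89.9), np.float64(-17.3)] mouth [ 535.7 -165.7   58.6] inner [ 535.6 -165.7  119.6] G [ 551.8 -165.8   83.7] t 24.93
```

The cup settled upright at 89.9°, centred on the peg. I retreat straight up and check it.

```bash
python3 -m inch '[[0,0,-0.01,0,1],[0,0,-0.03,0,1],[0,0,-0.06,0,1],[0,0,-0.1,0,1],[0,0,-0.14,0,1],[0,0,-0.14,0,1],[0,0,-0.14,0,1]]'; python3 - <<'E'
from h import *
S=capture("scene");T=capture("top")
for n,p in(("S",S),("T",T)):
    for t in("cup","cup_inner","flask_seat","gourd","station","penrest","dyepot"): print(n,t,[(np.round(r["centre"],1).tolist(),round(r["conf"],2)) for r in tip_of(p,t)[:3]])
    print('exp cup',proj(p,(535,-165,58)).round(1),'inner',proj(p,(535,-165,119)).round(1))
E
```

```text
time: 25.57
tool_pos: [550.3, -162.3, 391.3]
tcp_rot: [3.127, -0.012, -0.0]
contact_force: [-0.3, 0.5, 0.1]
grip_width: 92.0
finger_force: 0.0
S cup [([394.3, 267.8], 0.89), ([415.5, 339.2], 0.69), ([239.6, 172.8], 0.66)]
S cup_inner [([379.1, 277.8], 0.95), ([234.9, 163.6], 0.6)]
S flask_seat [([344.6, 240.6], 0.66)]
S gourd [([238.5, 266.1], 0.65)]
S station [([416.8, 338.2], 0.72)]
S penrest [([313.4, 192.3], 0.84)]
S dyepot [([149.8, 159.7], 0.53)]
exp cup [239.4 176.3] inner [237.8 162.6]
T cup [([336.7, 233.4], 0.7), ([178.8, 237.3], 0.62)]
T cup_inner [([345.9, 231.7], 0.64), ([184.2, 228.8], 0.49)]
T flask_seat [([210.5, 212.5], 0.86), ([282.7, 173.3], 0.48)]
T gourd [([283.9, 173.5], 0.67)]
T station [([142.0, 202.7], 0.97)]
T penrest [([279.7, 271.1], 0.96)]
T dyepot [([420.9, 206.9], 0.65)]
exp cup [337.5 232.8] inner [340.4 230.6]
```

The cup is on the peg, the bystanders and the flask have not moved, and the fingers are clear.

```bash
python3 -c "
from plant import *
print(close_job())"
```

```text
the job is handed in; nothing more can be done
None
```

I handed the job in at about 26 s: the red cup hangs mouth down and centred on the white peg, the flask and bystanders showed no visible movement, and no verdict was returned.

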